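# Rock the die plate off a disc cutter and put it in the cleaner

## Task

Lift the lid off the little bench cleaner by its knob and lay it flat, knob up, on the middle of the stone slab. Then free the tight die plate from the disc cutter's two pins by rocking it gently end to end, at least twice each way before it comes off, without lifting the cutter off the bench or shifting it, and lay the plate flat, top up, on the floor of the cleaner's tank. Leave the other things on the bench where they are.

Things in the scene. Friction and masses are not known exactly. Their poses are not given: they have to be found in the camera images.
- cleaner: Small bench cleaner, fixed: a white box with a steel rim, 180 (x) x 160 (y) x 115 mm high. Origin at the centre of its underside, on the bench; z up, panel with dial on its -x face. Its open tank is 156 (x) x 136 (y) mm inside, walls 12 mm, with a flat floor 70 mm above the bench (45 mm below the rim). The tank is dry. The lid starts on it.
- lid_knob (a point): Grip point of the loose lid: a round black knob, 24 mm diameter, 34 mm high, in the middle of the lid. The point lies on its axis, 23 mm above the lid's upper face, 34 mm above the lowest face of the lid (so 46 mm above the bench when the lid lies on the slab). Axes are the lid's, z up.
- lid: Loose steel lid, about 220 g, at first on the cleaner: a sheet 176 (x) x 156 (y) x 5 mm with a step 146 x 126 x 6 mm beneath it that drops into the tank's mouth with 5 mm play. Origin at the centre of the step's lowest face.
- slab: Grey stone slab, fixed, 180 (x) x 160 (y) x 12 mm thick, for the lid. Origin at the centre of its underside.
- cutter: Disc cutter stand, loose steel, 1.9 kg: a foot plate 90 (x) x 120 (y) x 22 mm, in its middle a column 36 (x) x 48 (y) mm that reaches 52 mm above the bench and carries the die plate. Origin at the centre of its underside, z up.
- pins (a point): Middle of the column's top, between the two pins at y = +20 and -20 mm, 14 mm high, with springy brass leaves. Their friction holds the plate with about 27 to 35 N, more than the stand weighs: a straight pull lifts the whole stand. Each pin holds half, so leaning the plate one way, then the other, raising it a few mm each time, walks it up. It is free when 14 mm up.
- plate_c (a point): Centre of the die plate, a loose steel block of about 450 g, 42 (x) x 60 (y) x 32 mm high, with three dark round holes on top; the point is 16 mm above its underside. It starts on the column, aligned with the stand's axes. Its ends (y faces) overhang the column by 6 mm, its long sides by 3 mm, so fingertips can reach below its underside, down to the foot plate.
- plate: The same die plate; origin at the centre of its underside. Two slots beneath, 14 (x) x 13 (y) x 18 mm deep, sit on the pins. Rock it about its x axis: one y end up, then the other, leaning 5 to 10 degrees each way. Gripping it firmly (70 to 100 N) by its two ends gives the best leverage. Leaning beyond 20 degrees on the pins would bend them.
- jar: Bystander: glass jar with steel cap, 52 mm diameter, 85 mm high. Origin under its centre.
- bench_block: Bystander: square steel block on a rubber pad, 60 x 60 x 32 mm. Origin under its centre.
- mandrel: Bystander: upright tapered steel rod on a round wooden foot, 60 mm diameter, 235 mm high. Origin under its centre.
- flux: Bystander: amber bottle, 54 mm diameter, 140 mm high. Origin under its centre.
- punch_block: Bystander: wooden block 60 (x) x 90 (y) x 35 mm with upright steel punches to 75 mm. Origin under its centre.
- ring_clamp: Bystander: wooden ring clamp lying along its x axis, 110 mm long, 25 mm high. Origin under its centre.
Things that resemble listed ones, but are neither listed nor needed, are in the scene too. Leave any red or turquoise look-alike of the lid alone.

How it is judged:
On the way, in this order (a step that is already met when the one before it is completed fails the run):
1. the lid lies flat, knob up, on the middle of the slab, let go (horizontal distance between lid_knob and slab below 0.04 m and height (world z) of lid_knob below 0.051 m and angle between lid_knob's own z axis and vertical below 0.08 rad and contact force between lid and the fingers below 0.1 N and linear speed of lid below 0.03 m/s), for 0.1 s.
2. the die plate, still on its pins, leans at least 3.4 degrees with its +y end up (z of plate_c in the frame of cutter below 0.082 m and horizontal distance between plate_c and cutter below 0.02 m and angle between plate_c's own y axis and vertical below 1.5108 rad), for 0.03 s.
3. the die plate, still on its pins, then leans at least 3.4 degrees with its -y end up (z of plate_c in the frame of cutter below 0.082 m and horizontal distance between plate_c and cutter below 0.02 m and angle between plate_c's own y axis and vertical above 1.6308 rad), for 0.03 s.
4. the die plate, still on its pins, then leans again at least 3.4 degrees with its +y end up (all of step 2), for 0.03 s.
At the end, for the whole second after the job is handed in: The lid lies flat and knob up on the slab, its knob within 40 mm of the slab's middle; the die plate rests flat (within 6 degrees) and top up on the floor of the cleaner's tank; the cutter stands within 30 mm of where it stood; all at rest (horizontal distance between lid_knob and slab below 0.04 m and height (world z) of lid_knob below 0.051 m and angle between lid_knob's own z axis and vertical below 0.08 rad and x of plate_c in the frame of cleaner between -0.062 and 0.062 m and y of plate_c in the frame of cleaner between -0.055 and 0.055 m and z of plate_c in the frame of cleaner between 0.07 and 0.092 m and angle between plate_c's own z axis and vertical below 0.1 rad and linear speed of each of plate, lid below 0.02 m/s and distance of cutter from where it was at the start of the episode below 0.03 m and angle between cutter's own z axis and vertical below 0.05 rad); the robot touches nothing.
It fails at once if the cutter stand is lifted off the bench (6 mm) or tipped (8 degrees) (height (world z) of cutter above 0.006 m or angle between cutter's own z axis and vertical above 0.14 rad).
It fails at once if the die plate is wrenched over more than 20 degrees while on its pins (z of plate_c in the frame of cutter below 0.082 m and horizontal distance between plate_c and cutter below 0.02 m and angle between plate_c's own z axis and vertical above 0.35 rad).
It fails at once if a bystander is moved by more than 30 mm or knocked over (distance of any of jar, bench_block, mandrel, flux, punch_block, ring_clamp from where it was at the start of the episode above 0.03 m).
It also fails if it takes over 67 s, if anything falls off the work surface, if the arm or the gripper's body presses on something with over 40 N, if the wrist force passes 120 N, or if a joint passes its speed limit or range.

## Robot

A 7-joint arm with a two-finger parallel gripper is mounted at the origin on the work surface. World frame = base frame: x ahead of the robot, y to its left, z up, the work surface at z = 0. Lengths are in m, angles in rad, forces in N, time in s.
With the tool pointing down it reaches from about 0.35 to 0.9 m from the base axis. Payload 8.1 kg.
Tool frame: the origin (TCP) lies midway between the tips of the shut fingers; the grasp point (between the pads) lies 19 mm behind it; z points along the fingers, y is the line along which they close (so a half turn about z gives the same grasp; the last joint's range is limited). The gripper opens to 92 mm and grips with 3 to 60 N. Pads are 19 mm wide; open, the fingers measure 130 mm over their backs; the gripper's body (75 mm by 190 mm) begins 47 mm behind the grasp point.
Start: joints at [1.082, 0.434, 0.025, 1.573, -0.012, 1.134, -0.075], TCP at [0.235, -0.579, 0.227] pointing down, gripper open.
Joint ranges: [-2.62, 2.62], [-0.44, 2.09], [-1.27, 1.32], [0.08, 2.57], [-1.32, 4.46], [0.12, 2], [-2.74, 2.74]. Speed limits (rad/s): [2.22, 2.22, 3.01, 3.01, 3.14, 3.14, 3.14].

## Interface

Orientations are given as a rotation vector (axis times angle).
In Python, from cell import arm gives the robot as it stands.
- The arm moves only by the tool move_arm, never from a script. Its argument "motion" is a list of rows, each an object of numbers: "tx", "ty", "tz": the shift along the tool's x, y, z normalised to -1 to 1, where 1 is 1000 mm; "twist": the turn about the tool's z normalised to -1 to 1, where 1 is pi/2 rad. In form: [{"tx": .., "ty": .., "tz": .., "twist": ..}, ...]. A call has 1 to 12 rows; each row shifts and turns the commanded pose from where the row before left it, along the tool's axes as they then stand; what a row does not reach is not made up. A row lasts 1/10 s, in which the tool goes at most 50 mm and 8.59 degrees, less where a joint would pass 70% of its speed; a pose out of reach is approached as far as the arm can. A call with a number of a shift or a turn outside -1 to 1 is refused whole. A call with a gripper value outside its range is refused whole. "gripper" is the gripper's target within -1 to 1 (shut at 1, half-way at 0, fully open at -1), set as the call begins (left out, the last holds). The fingers move at their own pace and stop on an object; "squeeze" is the grip in N (left out, the last holds). Time passes only in rows, so rows that do not move let the fingers close. It gives the time, the measured TCP pose, the force, the opening and the grip force at its end, in the units of the state.
- arm.observe(): the state, without advancing time (a new reading comes with each control period).
- arm.get_image(name): name is "scene" or "side" or "wrist"; returns the picture (480x640x3 uint8, red, green, blue); there is no depth.
- arm.calibration(name): a dict with "K" (3x3 intrinsics, pixels), "k1" (the pictures are not rectified: a ray, as slopes to the right and down, at radius r is drawn at 1 + k1 r^2 times it, then the intrinsics apply), "T" (4x4, takes a point from camera to world coordinates). Camera axes: x right, y down, z forward; pixel columns grow to the right and rows downward; lengths in m; the calibration is good to about 2 mm. A picture is of the moment at which its call begins: read the wrist's pose just before it. calibration takes no time and is no camera call; for the wrist camera it gives the pose at the moment of the call.
- arm.sign_off(): hands the job in; it is judged then, once.
Trained networks look in the newest picture that a camera, given by its name, has taken for a name from the list of things; names that differ only in an ending like _2 or _b are one class to them, and where a whole thing is asked for, a point or a joint stands for the part that bears it (a point fixed in the world has none). Each returns a list of dicts, best first, with "conf" (0 to 1); they miss things now and then, are a little off and sometimes report something else, mostly with a low value. They report only what shows in the picture. A call takes as long as a camera call. They do not tell look-alikes from the thing itself.
- arm.look_for(camera, query): "point" ([column, row] as shares, 0 to 1, of the picture: columns of its width, rows of its height, amid what is visible of it).
- arm.regions_of(camera, query): "region" (480x640 bool, what is visible of it) and "point" ([column, row] as shares, 0 to 1, of the picture: columns of its width, rows of its height, amid what is visible of it).
- arm.place_of(camera, query): "point" ([column, row] as shares, 0 to 1, of the picture: columns of its width, rows of its height: a listed point, or the origin of a listed thing).
The state is a dict: "clock": time; "joints": joint angles; "dq": joint speeds; "joint_efforts": joint torques, N m; "position": TCP position; "ee_rot": TCP orientation; "force": force on the tool from outside, world axes, zero at the start; "ft_torque": the same for the moment, N m; "width": opening from 0.0 (shut) to 1.0 (fully open); "gripper_force": force on a finger pad.
Only numpy, scipy, OpenCV 4.12 (cv2) and the standard library are available. Lean on these libraries where they do the work, as an engineer would, in place of code of your own. Each camera call takes 0.05 s, during which the arm holds its last target. There are 200 camera calls.

## Working session

There is one attempt and no reset: what is moved stays moved. The work goes in short steps, Python scripts to look and compute and a tool call to move; the robot and the scene stay as the last step left them, time stands still between calls to the robot, and variables do not carry over. Pictures are saved under pics/ and viewed, at most 10 in all, crops included, and the job is handed in when it is done.

Besides the shell and the picture viewer there is one more tool, called after "Call:" by a JSON object that holds its "name" and its "arguments". move_arm: Moves the arm, as the interface text tells. Scaled input: -1 to 1 covers 1000 mm each way for a shift and pi/2 rad each way for a turn. Its arguments: {"type":"object","properties":{"motion":{"type":"array","items":{"type":"object","properties":{"tx":{"type":"number"},"ty":{"type":"number"},"tz":{"type":"number"},"twist":{"type":"number"}}}},"gripper":{"type":"number"},"squeeze":{"type":"number"}},"required":["motion"]}

```bash
mkdir -p pics && cat > h.py <<'E'
import numpy as np, cv2
from cell import arm
from scipy.spatial.transform import Rotation as R
def ray(c,uv):
    K=np.array(c["K"]);T=np.array(c["T"]);k=c["k1"]
    d=np.array([(uv[0]-K[0,2])/K[0,0],(uv[1]-K[1,2])/K[1,1]])
    s=d.copy()
    for _ in range(30): s=d/(1+k*(s@s))
    return T[:3,3],T[:3,:3]@np.array([s[0],s[1],1])
def atz(c,uv,z):
    o,d=ray(c,uv); return o+d*(z-o[2])/d[2]
def proj(c,P):
    K=np.array(c["K"]);T=np.array(c["T"]);p=T[:3,:3].T@(np.array(P)-T[:3,3]);s=p[:2]/p[2];s=s*(1+c["k1"]*(s@s))
    return np.array([K[0,0]*s[0]+K[0,2],K[1,1]*s[1]+K[1,2]])
def save(n,f): 
    im=arm.get_image(n); cv2.imwrite("pics/"+f,im[:,:,::-1]); return im
def px(p): return np.array(p)*[640,480]
E
python3 - <<'E'
from h import *
a=save("scene","s1.png");b=save("side","d1.png")
Z=dict(lid_knob=.138,slab=0,cutter=0,pins=.052,plate_c=.068,cleaner=0,jar=0,bench_block=0,mandrel=0,flux=0,punch_block=0,ring_clamp=0)
for n in("scene","side"):
    c=arm.calibration(n); print(n,np.round(c["T"],3).tolist())
    for q,z in Z.items():
        for r in arm.place_of(n,q)[:3]:
            p=px(r["point"]); print(q,round(r["conf"],2),p.round(),atz(c,p,z).round(3))
print(arm.observe())
E
```

```text
scene [[0.063, 0.641, -0.765, 1.429], [0.998, -0.037, 0.051, -0.028], [0.004, -0.767, -0.642, 0.917], [0.0, 0.0, 0.0, 1.0]]
lid_knob 0.85 [302. 267.] [ 0.586 -0.007  0.138]
lid_knob 0.79 [177. 203.] [ 0.365 -0.268  0.138]
lid_knob 0.73 [408. 194.] [0.361 0.237 0.138]
slab 0.75 [446. 285.] [0.513 0.308 0.   ]
cutter 0.73 [158. 293.] [ 0.498 -0.313  0.   ]
pins 0.63 [159. 272.] [ 0.489 -0.302  0.052]
plate_c 0.59 [153. 270.] [ 0.501 -0.311  0.068]
plate_c 0.58 [155. 271.] [ 0.504 -0.306  0.068]
plate_c 0.47 [495. 344.] [0.736 0.338 0.068]
cleaner 0.59 [304. 322.] [ 0.601 -0.004  0.   ]
jar 0.84 [353. 255.] [0.403 0.116 0.   ]
bench_block 0.82 [249. 248.] [ 0.365 -0.123  0.   ]
mandrel 0.71 [432. 369.] [ 0.734  0.231 -0.   ]
mandrel 0.3 [495. 341.] [0.674 0.369 0.   ]
mandrel 0.19 [156. 272.] [ 0.432 -0.325  0.   ]
flux 0.78 [205. 372.] [ 0.713 -0.195  0.   ]
punch_block 0.61 [494. 342.] [0.676 0.367 0.   ]
ring_clamp 0.76 [299. 250.] [ 0.377 -0.007  0.   ]
side [[0.999, -0.009, 0.032, 0.434], [-0.032, -0.485, 0.874, -1.035], [0.007, -0.874, -0.485, 0.714], [0.0, 0.0, 0.0, 1.0]]
lid_kno
[... 760 characters left out ...]
: array([ 1.0823824 ,  0.43449125,  0.02497876,  1.57321759, -0.01159328,
        1.13401546, -0.07510906]), 'dq': array([-7.65934489e-04,  7.94185833e-05,  2.45255838e-03,  7.47807130e-04,
       -7.20207022e-04, -5.06062994e-04,  1.65964207e-04]), 'joint_efforts': array([ 7.04784252e-04, -6.67663407e+01,  9.84841995e-01, -3.14801073e+01,
       -6.04504324e-02,  3.27758607e-02,  2.99276098e-05]), 'position': array([ 0.23517842, -0.57906235,  0.22674022]), 'ee_rot': array([ 3.08332629e+00,  6.02169410e-01, -8.07228490e-06]), 'force': array([-0.54190019,  0.53250153,  0.09771845]), 'ft_torque': array([-0.00571242, -0.02146225,  0.00796971]), 'gripper_force': 0.0, 'width': 0.9971117984567186}
```

View pics/s1.png

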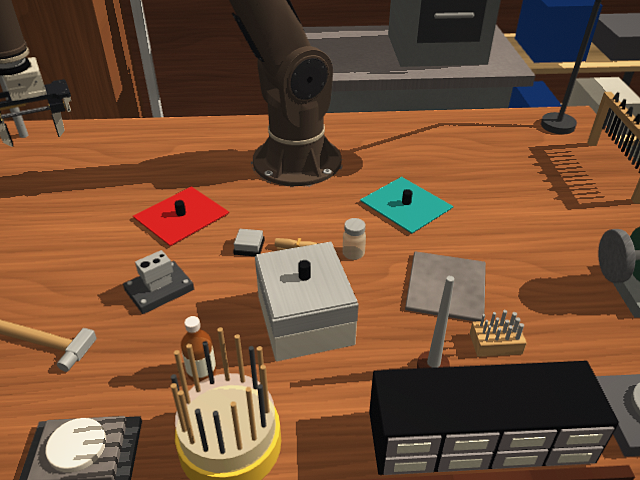

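View pics/d1.png

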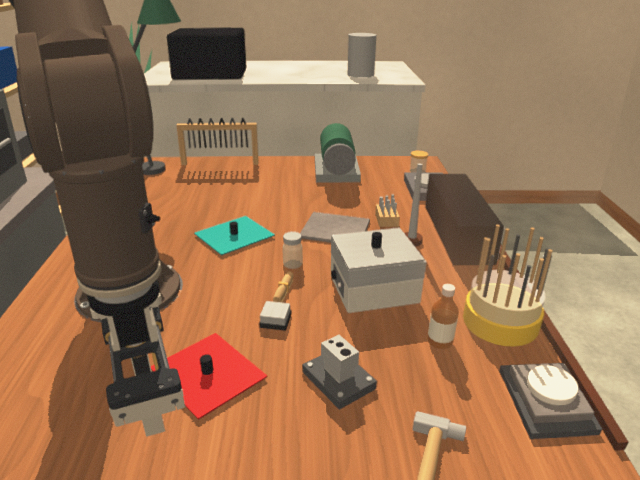

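Three lid-like things: red at scene (180,208), turquoise at (407,197), and the steel one on the cleaner at (304,269). The steel one fits, since it lies on the cleaner and isn't coloured. Cutter with plate is at scene (155,275) and side (339,365), the empty slab at scene (446,285). I'll fly over the cutter first and look with the wrist camera on the way to the lid.

Call:
{"name": "move_arm", "arguments": {"motion": [{"tx":0.03,"twist":0.082},{"tx":0.03,"twist":0.082},{"tx":0.02,"twist":0.082},{"tx":0.03,"ty":-0.038},{"tx":0.03,"ty":-0.038},{"tx":0.03,"ty":-0.038},{"tx":0.03,"ty":-0.038},{"tx":0.03,"ty":-0.038,"tz":-0.015},{"tx":0.03,"ty":-0.038,"tz":-0.015},{"ty":-0.03,"tz":-0.03},{}]}}

```text
invalid input
```

```bash
python3 - <<'E'
from h import *
s=arm.observe();print(s["clock"],s["position"],R.from_rotvec(s["ee_rot"]).as_matrix().round(3).tolist())
c=arm.calibration("wrist");save("wrist","w1.png");print(np.round(c["T"],3).tolist())
for q,z in dict(plate_c=.068,cutter=0,pins=.052).items():
    for r in arm.place_of("wrist",q)[:3]:
        p=px(r["point"]); print(q,round(r["conf"],2),p.round(),atz(c,p,z).round(4))
def tri(q,a,b):
    A=[];B=[]
    for n,p in(("scene",a),("side",b)):
        o,d=ray(arm.calibration(n),p);d/=np.linalg.norm(d);M=np.eye(3)-np.outer(d,d);A.append(M);B.append(M@o)
    x=np.linalg.lstsq(np.vstack(A),np.hstack(B),rcond=None)[0];print(q,x.round(4))
tri("knob",(302,267),(374,237));tri("slab",(446,285),(334,232));tri("plate",(154,270.5),(338,356));tri("cleaner",(304,322),(375,290))
E
```

```text
1.3 [ 0.23517842 -0.57906235  0.22674022] [[0.927, 0.376, -0.0], [0.376, -0.927, -0.0], [-0.0, 0.0, -1.0]]
[[0.377, -0.887, -0.267, 0.307], [-0.926, -0.361, -0.109, -0.549], [-0.0, 0.289, -0.957, 0.384], [0.0, 0.0, 0.0, 1.0]]
knob [ 0.5922 -0.0059  0.1459]
slab [ 0.5161  0.3053 -0.0018]
plate [ 0.4933 -0.3106  0.0617]
cleaner [ 0.6018 -0.0054 -0.    ]
```

View pics/w1.png

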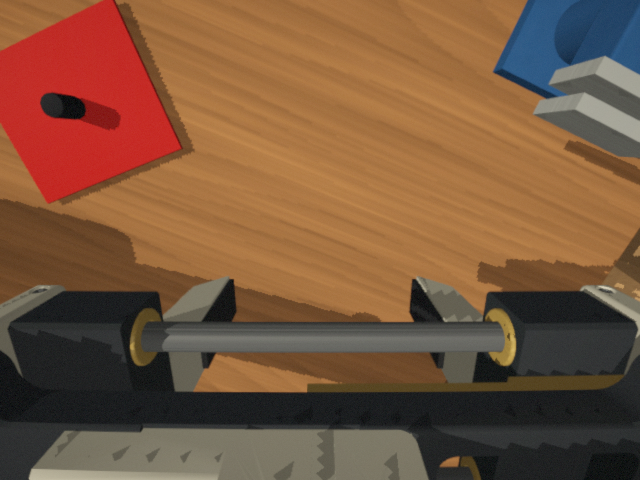

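The move was refused, so the rows probably need every field. The picture shows the start view, with the red look-alike at (65,105). Retrying.

Call:
{"name": "move_arm", "arguments": {"motion": [{"tx":0.03,"ty":0,"tz":0,"twist":0.082},{"tx":0.03,"ty":0,"tz":0,"twist":0.082},{"tx":0.02,"ty":0,"tz":0,"twist":0.082},{"tx":0.02,"ty":-0.04,"tz":0,"twist":0},{"tx":0.02,"ty":-0.04,"tz":0,"twist":0},{"tx":0.02,"ty":-0.04,"tz":0,"twist":0},{"tx":0.02,"ty":-0.04,"tz":0,"twist":0},{"tx":0.02,"ty":-0.04,"tz":-0.01,"twist":0},{"tx":0.01,"ty":-0.04,"tz":-0.02,"twist":0},{"tx":0,"ty":0,"tz":0,"twist":0}]}}

```text
clock: 2.5
position: [0.4257, -0.3121, 0.2592]
ee_rot: [-3.141, -0.013, -0.007]
force: [0.3, 0.0, -0.1]
width: 0.998
gripper_force: 0.0
```

```bash
python3 - <<'E'
from h import *
s=arm.observe();print(s["clock"],s["position"],R.from_rotvec(s["ee_rot"]).as_matrix().round(3).tolist())
c=arm.calibration("wrist");save("wrist","w2.png");print(np.round(c["T"],3).tolist())
for q,z in dict(plate_c=.068,cutter=0,pins=.052).items():
    for r in arm.place_of("wrist",q)[:3]:
        p=px(r["point"]); print(q,round(r["conf"],2),p.round(),atz(c,p,z).round(4))
E
```

```text
2.5 [ 0.42572349 -0.312111    0.25919689] [[1.0, 0.008, 0.004], [0.008, -1.0, 0.001], [0.004, -0.001, -1.0]]
[[0.009, -0.959, -0.284, 0.503], [-1.0, -0.009, -0.002, -0.311], [-0.001, 0.284, -0.959, 0.417], [0.0, 0.0, 0.0, 1.0]]
plate_c 0.81 [323. 149.] [ 0.4953 -0.3112  0.068 ]
plate_c 0.6 [325. 152.] [ 0.4925 -0.3135  0.068 ]
pins 0.7 [183. 249.] [ 0.3818 -0.1496  0.052 ]
```

View pics/w2.png

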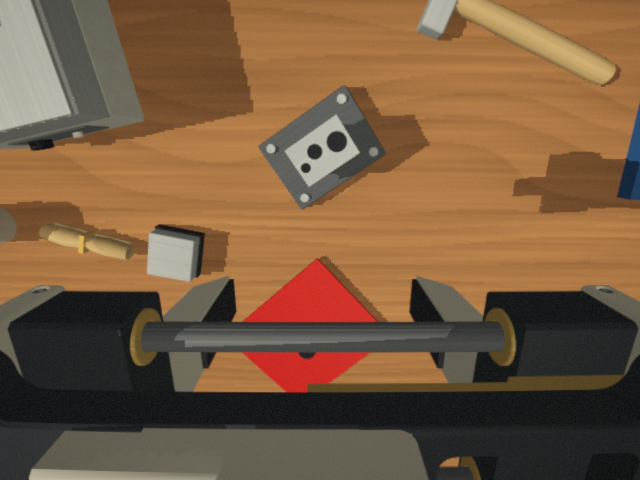

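The wrist view shows the cutter at (322,148), with its plate top spanning (287,152), (337,115), (360,151) and (309,190). The red lid is at the bottom and the cleaner at top left. Next is the lid.

Call:
{"name": "move_arm", "arguments": {"motion": [{"tx":0.01,"ty":-0.04,"tz":0,"twist":0},{"tx":0.015,"ty":-0.045,"tz":0,"twist":0},{"tx":0.015,"ty":-0.045,"tz":0,"twist":0},{"tx":0.015,"ty":-0.045,"tz":0,"twist":0},{"tx":0.015,"ty":-0.045,"tz":0,"twist":0},{"tx":0.015,"ty":-0.045,"tz":0,"twist":0},{"tx":0.015,"ty":-0.04,"tz":0,"twist":0},{"tx":0,"ty":0,"tz":0,"twist":0}]}}

```text
clock: 3.5
position: [0.5236, -0.0074, 0.2561]
ee_rot: [-3.139, -0.009, 0.0]
force: [0.4, -0.6, 0.3]
width: 0.999
gripper_force: 0.0
```

```bash
python3 - <<'E'
from h import *
s=arm.observe();print(s["clock"],s["position"],R.from_rotvec(s["ee_rot"]).as_matrix().round(3).tolist())
c=arm.calibration("wrist");im=save("wrist","w3.png")
for q,z in dict(lid_knob=.143,cleaner=0).items():
    for r in arm.place_of("wrist",q)[:3]:
        p=px(r["point"]); print(q,round(r["conf"],2),p.round(),atz(c,p,z).round(4))
# lid sheet outline
for r in arm.regions_of("wrist","lid")[:2]:
    m=r["region"].astype(np.uint8); print("lid",r["conf"],px(r["point"]),m.sum())
# plate corners from w2 using its T
T=np.array([[0.009,-0.959,-0.284,0.503],[-1,-0.009,-0.002,-0.311],[-0.001,0.284,-0.959,0.417],[0,0,0,1]])
c2=dict(c,T=T)
for p in((287,152),(337,115),(360,151),(309,190)): print(atz(c2,p,.084).round(4))
E
```

```text
3.5 [ 0.52358959 -0.00740368  0.2560997 ] [[1.0, 0.006, -0.0], [0.006, -1.0, 0.003], [-0.0, -0.003, -1.0]]
lid_knob 0.7 [500.  37.] [ 0.6748 -0.1347  0.143 ]
lid_knob 0.65 [314. 145.] [5.97e-01 5.00e-04 1.43e-01]
lid 0.81 [317.12  130.512] 39234
[ 0.4927 -0.2765  0.084 ]
[ 0.527  -0.3243  0.084 ]
[ 0.4943 -0.3473  0.084 ]
[ 0.4559 -0.2978  0.084 ]
```

View pics/w3.png

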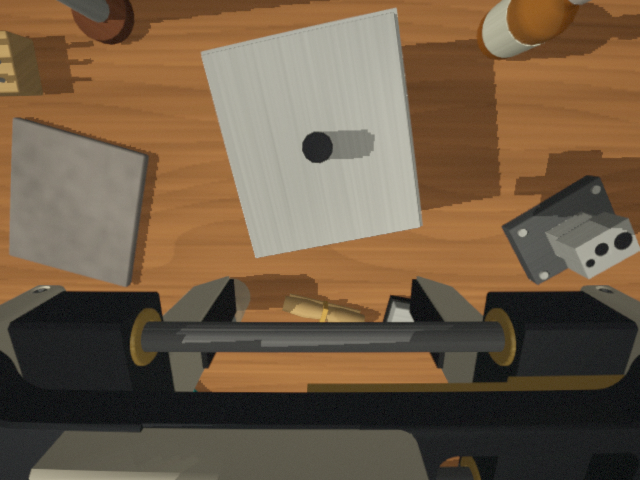

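The knob top is at (317,147), on the steel lid over the cleaner. The slab lies at the left with corners (14,118), (147,155), (129,286) and (9,255).

```bash
python3 - <<'E'
from h import *
c=arm.calibration("wrist")
print("knobtop",atz(c,(317,147),.154).round(4), "slab",np.mean([atz(c,p,.012) for p in((14,118),(147,155),(129,286),(9,255))],0).round(4))
L=[atz(c,p,.12) for p in((202,52),(396,9),(421,227),(256,257))];print("lid",np.mean(L,0).round(4),np.round(L,3).tolist())
E
```

```text
knobtop [ 0.5942 -0.0109  0.154 ] slab [0.5207 0.294  0.012 ]
lid [ 0.5952 -0.0122  0.12  ] [[0.667, 0.081, 0.12], [0.697, -0.072, 0.12], [0.523, -0.105, 0.12], [0.494, 0.048, 0.12]]
```

Call:
{"name": "move_arm", "arguments": {"motion": [{"tx":0.04,"ty":0.002,"tz":0,"twist":0},{"tx":0.031,"ty":0,"tz":0.02,"twist":0},{"tx":0,"ty":0,"tz":0.04,"twist":0},{"tx":0,"ty":0,"tz":0.04,"twist":0},{"tx":0,"ty":0,"tz":0.03,"twist":0},{"tx":0,"ty":0,"tz":0,"twist":0}], "gripper": 0}}

```text
clock: 4.3
position: [0.591, -0.0172, 0.1234]
ee_rot: [3.141, -0.006, -0.009]
force: [-0.9, 0.5, -0.7]
width: 0.535
gripper_force: 0.3
```

Call:
{"name": "move_arm", "arguments": {"motion": [{"tx":0,"ty":0,"tz":0,"twist":0},{"tx":0,"ty":0,"tz":0,"twist":0},{"tx":0,"ty":0,"tz":0,"twist":0},{"tx":0,"ty":0,"tz":0,"twist":0},{"tx":0,"ty":0,"tz":0,"twist":0},{"tx":0,"ty":0,"tz":0,"twist":0}], "gripper": 1, "squeeze": 40}}

```text
clock: 4.9
position: [0.5938, -0.0092, 0.129]
ee_rot: [-3.136, -0.005, -0.004]
force: [-2.8, 15.5, 2.1]
width: 0.251
gripper_force: 40.0
```

Call:
{"name": "move_arm", "arguments": {"motion": [{"tx":0,"ty":0,"tz":-0.02,"twist":0},{"tx":0,"ty":0,"tz":-0.03,"twist":0},{"tx":0,"ty":0,"tz":-0.03,"twist":0},{"tx":0,"ty":0,"tz":-0.02,"twist":0},{"tx":-0.01,"ty":-0.03,"tz":-0.01,"twist":0},{"tx":-0.01,"ty":-0.04,"tz":0,"twist":0},{"tx":-0.01,"ty":-0.04,"tz":0,"twist":0},{"tx":-0.01,"ty":-0.04,"tz":0,"twist":0},{"tx":-0.01,"ty":-0.04,"tz":0,"twist":0},{"tx":-0.01,"ty":-0.04,"tz":0,"twist":0},{"tx":-0.01,"ty":-0.04,"tz":0,"twist":0},{"tx":0,"ty":-0.03,"tz":0,"twist":0}]}}

```text
clock: 6.1
position: [0.522, 0.2881, 0.2389]
ee_rot: [-3.14, -0.003, -0.003]
force: [0.9, -0.6, -2.3]
width: 0.251
gripper_force: 40.0
```

Call:
{"name": "move_arm", "arguments": {"motion": [{"tx":0,"ty":0,"tz":0.03,"twist":0},{"tx":0,"ty":0,"tz":0,"twist":0},{"tx":0,"ty":0,"tz":0,"twist":0}]}}

```text
clock: 6.4
position: [0.5237, 0.2839, 0.2077]
ee_rot: [3.141, -0.003, 0.0]
force: [0.5, 0.6, -1.0]
width: 0.249
gripper_force: 40.0
```

```bash
python3 - <<'E'
from h import *
s=arm.observe();print(s["clock"],s["position"],s["force"],s["width"],R.from_rotvec(s["ee_rot"]).as_matrix().round(3).tolist())
c=arm.calibration("wrist");arm.get_image("wrist");save("scene","s2.png")
cs=arm.calibration("scene")
for q,z in dict(lid_knob=s["position"][2]+.019,slab=0).items():
    for r in arm.place_of("scene",q)[:3]:
        p=px(r["point"]); print(q,round(r["conf"],2),p.round(),atz(cs,p,z).round(4))
E
```

```text
6.4 [0.52370059 0.28394824 0.2077242 ] [ 0.50338548  0.55309926 -1.04003268] 0.24882035433970606 [[1.0, -0.002, 0.0], [-0.002, -1.0, -0.001], [0.0, 0.001, -1.0]]
lid_knob 0.84 [179. 205.] [ 0.4936 -0.2367  0.2267]
lid_knob 0.67 [407. 195.] [0.485  0.205  0.2267]
slab 0.91 [445. 284.] [0.5092 0.3071 0.    ]
```

View pics/s2.png

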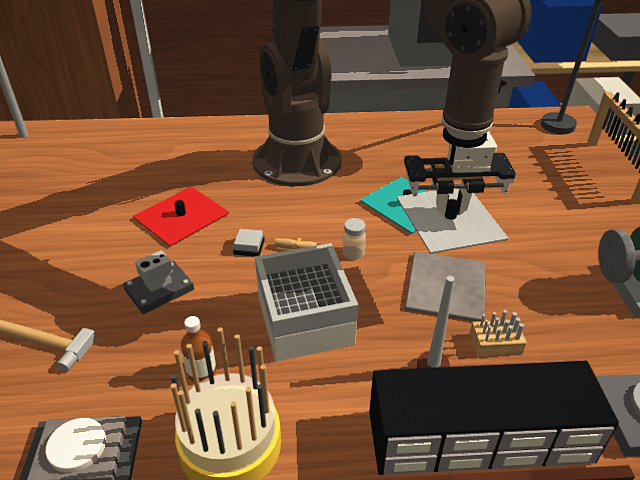

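The lid is in hand, level, and the tank is open at scene (305,290). Lowering it onto the slab.

Call:
{"name": "move_arm", "arguments": {"motion": [{"tx":-0.006,"ty":-0.018,"tz":0.03,"twist":0},{"tx":0,"ty":0,"tz":0.04,"twist":0},{"tx":0,"ty":0,"tz":0.04,"twist":0},{"tx":0,"ty":0,"tz":0.035,"twist":0},{"tx":0,"ty":0,"tz":0.015,"twist":0},{"tx":0,"ty":0,"tz":0.01,"twist":0},{"tx":0,"ty":0,"tz":0,"twist":0},{"tx":0,"ty":0,"tz":0,"twist":0}]}}

```text
clock: 7.4
position: [0.5185, 0.3039, 0.0383]
ee_rot: [-3.14, 0.001, -0.003]
force: [0.2, 0.1, -2.4]
width: 0.251
gripper_force: 40.0
```

Call:
{"name": "move_arm", "arguments": {"motion": [{"tx":0,"ty":0,"tz":0.004,"twist":0},{"tx":0,"ty":0,"tz":0.003,"twist":0},{"tx":0,"ty":0,"tz":0,"twist":0}]}}

```text
clock: 7.7
position: [0.5182, 0.3037, 0.0309]
ee_rot: [-3.141, 0.001, -0.003]
force: [0.1, -0.9, 6.0]
width: 0.25
gripper_force: 40.0
```

Call:
{"name": "move_arm", "arguments": {"motion": [{"tx":0,"ty":0,"tz":0,"twist":0},{"tx":0,"ty":0,"tz":0,"twist":0},{"tx":0,"ty":0,"tz":0,"twist":0},{"tx":0,"ty":0,"tz":-0.02,"twist":0},{"tx":0,"ty":0,"tz":-0.04,"twist":0},{"tx":0,"ty":0,"tz":-0.05,"twist":0},{"tx":0,"ty":0,"tz":-0.05,"twist":0},{"tx":0,"ty":0.04,"tz":-0.03,"twist":0},{"tx":0,"ty":0.04,"tz":-0.02,"twist":0}], "gripper": -0.3}}

```text
clock: 8.6
position: [0.5178, 0.224, 0.2426]
ee_rot: [-3.139, -0.003, -0.005]
force: [0.7, -1.0, -0.3]
width: 0.649
gripper_force: 0.0
```

Call:
{"name": "move_arm", "arguments": {"motion": [{"tx":0,"ty":0.045,"tz":0,"twist":0},{"tx":-0.01,"ty":0.045,"tz":0,"twist":0},{"tx":-0.01,"ty":0.045,"tz":0,"twist":0},{"tx":-0.01,"ty":0.045,"tz":0,"twist":0},{"tx":-0.01,"ty":0.045,"tz":0,"twist":0},{"tx":-0.01,"ty":0.045,"tz":0,"twist":0},{"tx":-0.01,"ty":0.045,"tz":0,"twist":0},{"tx":-0.01,"ty":0.045,"tz":0,"twist":0},{"tx":0,"ty":0.045,"tz":0,"twist":0},{"tx":0,"ty":0.045,"tz":0,"twist":0},{"tx":0,"ty":0.03,"tz":0,"twist":0}]}}

```text
clock: 9.7
position: [0.4461, -0.2602, 0.2399]
ee_rot: [3.14, -0.006, 0.0]
force: [-0.2, 0.2, -0.6]
width: 0.65
gripper_force: 0.0
```

Call:
{"name": "move_arm", "arguments": {"motion": [{"tx":0,"ty":0,"tz":0.01,"twist":0.086},{"tx":0,"ty":0,"tz":0.01,"twist":0.086},{"tx":0,"ty":0,"tz":0.01,"twist":0.086},{"tx":0,"ty":0,"tz":0.01,"twist":0.086},{"tx":0,"ty":0,"tz":0.01,"twist":0.086},{"tx":0,"ty":0,"tz":0,"twist":0.086},{"tx":0,"ty":0,"tz":0,"twist":0.084},{"tx":0,"ty":0,"tz":0,"twist":0},{"tx":0,"ty":0,"tz":0,"twist":0}]}}

```text
clock: 10.6
position: [0.4471, -0.2566, 0.1897]
ee_rot: [2.802, -1.421, 0.0]
force: [0.5, 0.3, -0.8]
width: 0.65
gripper_force: 0.0
```

```bash
python3 - <<'E'
from h import *
s=arm.observe();print(s["clock"],s["position"],s["joints"].round(2),R.from_rotvec(s["ee_rot"]).as_matrix().round(3).tolist())
c=arm.calibration("wrist");im=save("wrist","w4.png");np.save("T4.npy",c["T"])
for r in arm.place_of("wrist","plate_c")[:3]:
    p=px(r["point"]); print(round(r["conf"],2),p.round(),atz(c,p,.068).round(4))
arm.get_image("scene");cs=arm.calibration("scene")
for r in arm.place_of("scene","lid_knob")[:3]:
    p=px(r["point"]); print("knob",round(r["conf"],2),p.round(),atz(cs,p,.046).round(4))
E
```

```text
10.6 [ 0.44706555 -0.25657276  0.18974585] [ 0.29  0.29  0.16  1.9  -0.06  0.96 -2.03] [[0.591, -0.807, -0.0], [-0.807, -0.591, -0.0], [0.0, 0.0, -1.0]]
0.8 [317. 148.] [ 0.4925 -0.3117  0.068 ]
0.67 [319. 149.] [ 0.4911 -0.3114  0.068 ]
knob 0.89 [448. 268.] [0.5079 0.3061 0.046 ]
knob 0.87 [181. 205.] [ 0.2483 -0.2857  0.046 ]
knob 0.72 [407. 195.] [0.2388 0.2657 0.046 ]
```

View pics/w4.png

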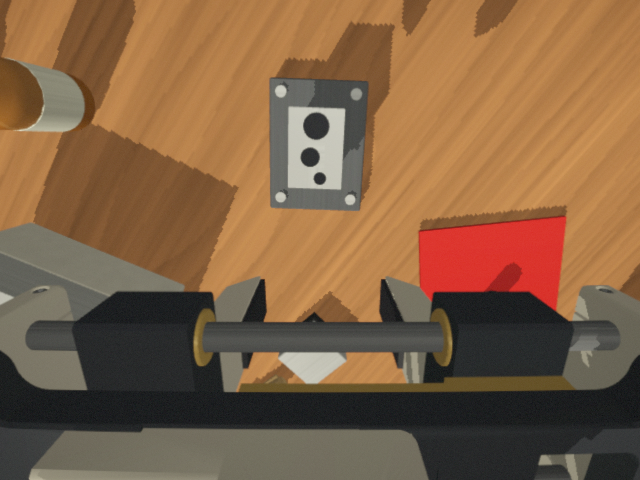

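The lid's knob is at about (0.51, 0.305), over the slab. In the wrist view the plate top has corners (288,107), (345,110), (342,190) and (288,187), almost in line with the tool.

```bash
python3 - <<'E'
from h import *
c=dict(arm.calibration("wrist"));c["T"]=np.load("T4.npy")
im=cv2.cvtColor(cv2.imread("pics/w4.png"),cv2.COLOR_BGR2HSV)
m=((im[:,:,1]<50)&(im[:,:,2]>110)).astype(np.uint8);m[:95]=0;m[200:]=0;m[:,:280]=0;m[:,355:]=0
k=cv2.findContours(m,cv2.RETR_EXTERNAL,cv2.CHAIN_APPROX_NONE)[0];k=max(k,key=cv2.contourArea)
w=np.array([atz(c,p[0],.084)[:2] for p in k])*1000
s=arm.observe();Rm=R.from_rotvec(s["ee_rot"]).as_matrix()
print(np.array(cv2.minAreaRect(w.astype(np.float32))[0]).round(1),cv2.minAreaRect(w.astype(np.float32)))
P=np.array([atz(c,p,.084) for p in((288,107),(345,110),(342,190),(288,187))]);print(P.mean(0).round(4),((P-s["position"])@Rm).round(4).tolist())
E
```

```text
[ 493.1 -310.4] ((493.1278076171875, -310.3620300292969), (43.57589340209961, 62.11656188964844), 34.583194732666016)
[ 0.4926 -0.31    0.084 ] [[0.1006, -0.026, 0.1058], [0.0986, 0.0164, 0.1058], [0.039, 0.0153, 0.1058], [0.0413, -0.0275, 0.1058]]
```

Call:
{"name": "move_arm", "arguments": {"motion": [{"tx":0.035,"ty":-0.005,"tz":0,"twist":0.015},{"tx":0.04,"ty":0,"tz":0,"twist":0},{"tx":0.029,"ty":0,"tz":0.03,"twist":0},{"tx":0,"ty":0,"tz":0.04,"twist":0},{"tx":0,"ty":0,"tz":0.04,"twist":0},{"tx":0,"ty":0,"tz":0.022,"twist":0},{"tx":0,"ty":0,"tz":0,"twist":0},{"tx":0,"ty":0,"tz":0,"twist":0},{"tx":0,"ty":0,"tz":0,"twist":0}]}}

```text
clock: 11.7
position: [0.5119, -0.3396, 0.0595]
ee_rot: [2.782, -1.46, 0.004]
force: [0.5, 0.1, 1.1]
width: 0.655
gripper_force: 0.0
```

Call:
{"name": "move_arm", "arguments": {"motion": [{"tx":0,"ty":0,"tz":0,"twist":0},{"tx":0,"ty":0,"tz":0,"twist":0},{"tx":0,"ty":0,"tz":0,"twist":0},{"tx":0,"ty":0,"tz":0,"twist":0},{"tx":0,"ty":0,"tz":0,"twist":0}], "gripper": 1, "squeeze": 40}}

```text
clock: 12.2
position: [0.5119, -0.339, 0.0587]
ee_rot: [-2.782, 1.459, -0.003]
force: [1.2, 0.5, 7.0]
width: 0.451
gripper_force: 40.0
```

```bash
python3 - <<'E'
from h import *
s=arm.observe();print(s["clock"],s["position"],s["width"]*92,s["force"],R.from_rotvec(s["ee_rot"]).as_matrix().round(3).tolist())
im=save("wrist","w5.png")
cv2.imwrite("pics/w5c.png",cv2.resize(im[200:,180:460,::-1],None,fx=2,fy=2))
E
```

```text
12.2 [ 0.51192815 -0.33897531  0.05874673] 41.47478365743142 [1.23435671 0.51159627 6.99666928] [[0.568, -0.823, 0.002], [-0.823, -0.568, -0.001], [0.002, -0.001, -1.0]]
```

View pics/w5c.png

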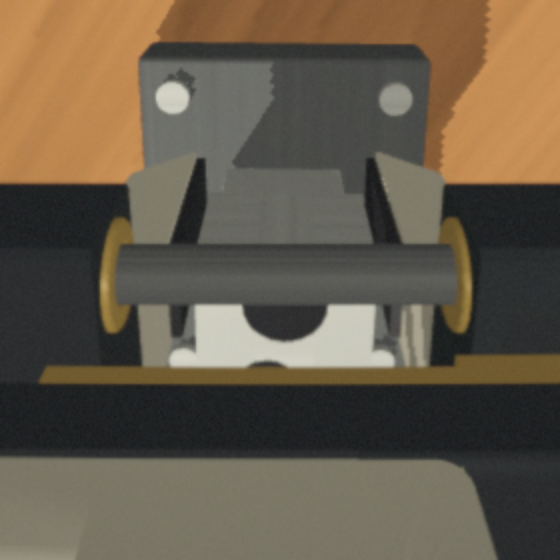

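The pads hold the big-hole end of the plate, overlapping it slightly. I'll raise that end a few mm.

Call:
{"name": "move_arm", "arguments": {"motion": [{"tx":0,"ty":0,"tz":-0.004,"twist":0},{"tx":0,"ty":0,"tz":0,"twist":0}]}}

```text
clock: 12.45
position: [0.5097, -0.3382, 0.0604]
ee_rot: [2.782, -1.46, -0.004]
force: [2.2, -1.7, -18.8]
width: 0.451
gripper_force: 40.0
```

```bash
cat > lean.py <<'E'
from h import *
s=arm.observe();print(s["clock"],s["position"].round(4),(s["width"]*92).round(1),s["force"].round(1),s["ft_torque"].round(2))
im=save("side","e.png")
# foot outline vs plate, for cutter motion
for q in("cutter","plate_c"):
    for r in arm.place_of("side",q)[:2]: print(q,round(r["conf"],2),px(r["point"]).round(1))
E
python3 lean.py; cp pics/e.png pics/e1.png
```

```text
Traceback (most recent call last):
  File "lean.py", line 2, in <module>
    s=arm.observe();print(s["clock"],s["position"].round(4),(s["width"]*92).round(1),s["force"].round(1),s["ft_torque"].round(2))
                                                            ^^^^^^^^^^^^^^^^^^^^^
AttributeError: 'float' object has no attribute 'round'
cp: cannot stat 'pics/e.png': No such file or directory
```

Call:
{"name": "move_arm", "arguments": {"motion": [{"tx":0,"ty":0,"tz":-0.003,"twist":0},{"tx":0,"ty":0,"tz":0,"twist":0}]}}

```text
clock: 12.65
position: [0.5089, -0.3379, 0.0632]
ee_rot: [2.782, -1.46, -0.007]
force: [-0.3, 1.0, -22.2]
width: 0.45
gripper_force: 40.0
```

```bash
sed -i 's/(s\["width"\]\*92).round(1)/round(s["width"]*92,1)/' lean.py; python3 lean.py; cp pics/e.png pics/e1.png; python3 - <<'E'
import cv2
a=cv2.imread("pics/d1.png")[310:410,270:410];b=cv2.imread("pics/e1.png")[310:410,270:410]
cv2.imwrite("pics/cmp.png",cv2.resize(cv2.hconcat([a,b]),None,fx=2.8,fy=2.8,interpolation=cv2.INTER_CUBIC))
E
```

```text
12.65 [ 0.5089 -0.3379  0.0632] 41.4 [ -0.3   1.  -22.2] [-0.18 -0.22 -0.  ]
cutter 0.91 [335.9 380.7]
cutter 0.7 [333.6 231.7]
plate_c 0.52 [338.1 362.1]
plate_c 0.47 [338.9 350.6]
```

View pics/cmp.png

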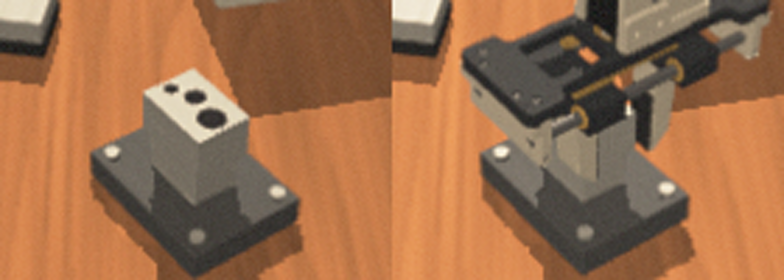

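```bash
cat > foot.py <<'E'
from h import *
import sys
def foot(f):
    c=arm.calibration("side");a=cv2.imread("pics/d1.png",0);b=cv2.imread(f,0);o=[]
    for (u,v) in((340,395),(369,378),(310,364)):   # bolts near, right(+x side), left
        t=cv2.resize(a[v-7:v+8,u-8:u+9],None,fx=8,fy=8,interpolation=3);w=cv2.resize(b[v-14:v+15,u-15:u+16],None,fx=8,fy=8,interpolation=3)
        r=cv2.matchTemplate(w,t,cv2.TM_CCOEFF_NORMED);_,m,_,l=cv2.minMaxLoc(r);o.append([round(l[0]/8-7,1),round(l[1]/8-7,1),round(m,2)])
    return o
print(foot(sys.argv[1]))
c=arm.calibration("side")
print([(proj(c,[.51,-.36,.022+h])-proj(c,[.51,-.36,.022])).round(2).tolist() for h in(.002,.005)])
E
python3 foot.py pics/e1.png
```

```text
[[-1.0, -1.0, 0.94], [-1.0, -1.0, 0.98], [-1.0, 0.0, 0.96]]
[[0.04, -0.79], [0.1, -1.98]]
```

The foot's near corners rose about 2 mm, so the stand tips slightly along with the lean. Less squeeze would let the plate pivot in the pads, and a light outward push would keep the stand down.

Call:
{"name": "move_arm", "arguments": {"motion": [{"tx":0.003,"ty":0,"tz":0,"twist":0},{"tx":0,"ty":0,"tz":0,"twist":0}], "squeeze": 25}}

```text
clock: 13.0
position: [0.5124, -0.3417, 0.0645]
ee_rot: [2.781, -1.46, -0.0]
force: [-1.1, 1.6, -20.9]
width: 0.46
gripper_force: 25.0
```

```bash
python3 lean.py && python3 foot.py pics/e.png
```

```text
13.0 [ 0.5124 -0.3417  0.0645] 42.4 [ -1.1   1.6 -20.9] [-0.   -0.01  0.06]
cutter 0.66 [339.3 382.9]
plate_c 0.75 [342.3 351.9]
plate_c 0.67 [340.5 360.5]
[[1.0, 0.0, 0.99], [1.0, 0.0, 0.98], [1.0, 2.0, 0.94]]
[[0.04, -0.79], [0.1, -1.98]]
```

Call:
{"name": "move_arm", "arguments": {"motion": [{"tx":0,"ty":0,"tz":-0.003,"twist":0},{"tx":0,"ty":0,"tz":0,"twist":0}]}}

```text
clock: 13.35
position: [0.5127, -0.3414, 0.0682]
ee_rot: [-2.782, 1.46, -0.001]
force: [-0.9, 1.4, -21.1]
width: 0.453
gripper_force: 25.0
```

```bash
cat > foot.py <<'E'
from h import *
import sys
c=arm.calibration("side")
def foot(f):
    a=cv2.imread("pics/d1.png",0).astype(np.float32);b=cv2.imread(f,0).astype(np.float32);o=[]
    a=cv2.GaussianBlur(a,(0,0),.8);b=cv2.GaussianBlur(b,(0,0),.8)
    for (u,v) in((340,395),(369,378),(310,364)):
        t=a[v-7:v+8,u-8:u+9]; W=np.array([[1,0,u-8],[0,1,v-7]],np.float32)
        cc,W=cv2.findTransformECC(t,b,W,cv2.MOTION_TRANSLATION,(3,200,1e-5),None,1)
        o.append([round(float(W[0,2]-u+8),2),round(float(W[1,2]-v+7),2),round(cc,2)])
    return o
for f in sys.argv[1:]: print(f,foot(f))
for d in((.005,0,0),(0,.005,0),(0,0,.005)): print(d,(proj(c,np.array([.5,-.34,.022])+d)-proj(c,[.5,-.34,.022])).round(2))
E
cp pics/e.png pics/e2.png; python3 lean.py;cp pics/e.png pics/e3.png; python3 foot.py pics/e1.png pics/e2.png pics/e3.png
```

```text
13.35 [ 0.5127 -0.3414  0.0682] 41.7 [ -0.9   1.4 -21.1] [0.05 0.05 0.05]
plate_c 0.62 [340.7 361. ]
plate_c 0.45 [340.4 353.4]
pics/e1.png [[-1.47, -1.43, 1.0], [-0.95, -1.29, 1.0], [-1.0, 0.06, 0.97]]
pics/e2.png [[0.9, 0.06, 1.0], [1.25, -0.04, 1.0], [0.93, 1.59, 0.97]]
pics/e3.png [[1.73, -0.77, 1.0], [2.09, -0.87, 0.99], [1.53, 2.01, 0.98]]
(0.005, 0, 0) [ 2.69 -0.05]
(0, 0.005, 0) [-0.18 -1.94]
(0, 0, 0.005) [ 0.08 -1.96]
```

Raising further only tips the stand, because the pads resist the plate's rotation. I'll set it back down, then regrip with a tiny patch on the plate's top corner so the plate can pivot freely.

Call:
{"name": "move_arm", "arguments": {"motion": [{"tx":0,"ty":0,"tz":0.003,"twist":0},{"tx":0,"ty":0,"tz":0.003,"twist":0},{"tx":0,"ty":0,"tz":0,"twist":0}]}}

```text
clock: 13.8
position: [0.5151, -0.3447, 0.0637]
ee_rot: [2.779, -1.461, 0.012]
force: [3.1, -5.6, -8.6]
width: 0.452
gripper_force: 25.0
```

Call:
{"name": "move_arm", "arguments": {"motion": [{"tx":0,"ty":0,"tz":0,"twist":0},{"tx":0,"ty":0,"tz":0,"twist":0},{"tx":0,"ty":0,"tz":0,"twist":0},{"tx":0,"ty":0,"tz":0,"twist":0}], "gripper": -0.1}}

```text
clock: 14.2
position: [0.5132, -0.3415, 0.0625]
ee_rot: [-2.782, 1.46, -0.002]
force: [0.7, 0.3, 0.3]
width: 0.552
gripper_force: 0.0
```

```bash
python3 lean.py;cp pics/e.png pics/e4.png; python3 foot.py pics/e4.png|head -1
```

```text
14.2 [ 0.5132 -0.3415  0.0625] 50.8 [0.7 0.3 0.3] [ 0.08  0.02 -0.02]
cutter 0.77 [339.4 384.7]
plate_c 0.72 [342.6 356.5]
plate_c 0.65 [340.9 361.7]
pics/e4.png [[2.28, 3.33, 1.0], [2.49, 3.11, 1.0], [1.95, 2.93, 0.97]]
```

Call:
{"name": "move_arm", "arguments": {"motion": [{"tx":0,"ty":0,"tz":-0.04,"twist":0},{"tx":0,"ty":0,"tz":-0.05,"twist":0},{"tx":-0.04,"ty":0,"tz":-0.03,"twist":0},{"tx":-0.05,"ty":0,"tz":0,"twist":0},{"tx":-0.01,"ty":0,"tz":0,"twist":0},{"tx":0,"ty":0,"tz":0,"twist":0}]}}

```text
clock: 14.95
position: [0.455, -0.2574, 0.1821]
ee_rot: [-2.783, 1.457, 0.0]
force: [0.8, 0.1, -0.5]
width: 0.552
gripper_force: 0.0
```

```bash
cat > pose.py <<'E'
# foot shift and plate end heights from the side camera, plate outline from the wrist camera
from h import *
c=arm.calibration("side");f=lambda i:cv2.GaussianBlur(cv2.cvtColor(i,cv2.COLOR_RGB2GRAY).astype(np.float32),(0,0),.8)
a=f(cv2.imread("pics/d1.png")[:,:,::-1]);im=save("side","p.png");b=f(im)
C0=np.array([.4925,-.311,0]);u=np.array([.57,-.82,0])
def ecc(P,hw,guess=(0,0)):
    q=np.round(proj(c,P)).astype(int);x,y=q;w,h=hw
    W=np.array([[1,0,x-w+guess[0]],[0,1,y-h+guess[1]]],np.float32)
    try: cc,W=cv2.findTransformECC(a[y-h:y+h+1,x-w:x+w+1],b,W,cv2.MOTION_TRANSLATION,(3,300,1e-5),None,1)
    except cv2.error: return np.array([np.nan]*2),0
    return np.array([W[0,2]-x+w,W[1,2]-y+h]),cc
F=[]
for q in((340,395),(369,378),(310,364)):
    d,cc=ecc(atz(c,q,.022),(8,7),(2,3));F.append(d);print("foot",d.round(2),round(cc,2))
F=np.mean(F,0)
for n,t in(("A",.017),("mid",0),("B",-.015)):
    d,cc=ecc(C0+u*t+[0,0,.084],(7,6),F);print("plate",n,(d-F).round(2),"rise mm",((F-d)[1]/.392).round(1),round(cc,2))
s=arm.observe();w=arm.calibration("wrist");wi=save("wrist","pw.png");h=cv2.cvtColor(wi,cv2.COLOR_RGB2HSV)
m=((h[:,:,1]<50)&(h[:,:,2]>110)).astype(np.uint8);m[240:]=0;m[:60]=0;m[:,:230]=0;m[:,420:]=0
m=cv2.morphologyEx(m,cv2.MORPH_OPEN,np.ones((13,13)))
k=max(cv2.findContours(m,0,1)[0],key=cv2.contourArea)
for z in(.084,.09):
    r=cv2.minAreaRect(np.array([atz(w,p[0],z)[:2]*1000 for p in k],np.float32));print("wrist rect",z,np.round(r[0],1),np.round(r[1],1),round(r[2],1))
print("tcp",s["clock"],s["position"].round(4),R.from_rotvec(s["ee_rot"]).as_matrix()[:2,:2].round(3).tolist())
E
python3 pose.py
```

```text
foot [2.27 3.3 ] 1.0
foot [2.47 3.13] 1.0
foot [1.97 2.92] 1.0
plate A [0.37 0.12] rise mm -0.3 1.0
plate mid [0.29 0.02] rise mm -0.1 1.0
plate B [ 0.19 -0.05] rise mm 0.1 1.0
wrist rect 0.084 [ 507.  -312.4] [20.8 61. ] 35.0
wrist rect 0.09 [ 506.8 -312.6] [20.3 59.6] 35.0
tcp 15.0 [ 0.4559 -0.2589  0.182 ] [[0.569, -0.822], [-0.822, -0.569]]
```

The plate didn't lean at all, and the stand slid about 8 mm. I'll get its position again before regripping.

```bash
python3 - <<'E'
from h import *
w=arm.calibration("wrist");s=arm.observe();Rm=R.from_rotvec(s["ee_rot"]).as_matrix()
for r in arm.place_of("wrist","plate_c")[:2]:
    p=atz(w,px(r["point"]),.068);print("pc",round(r["conf"],2),p.round(4),((p-s["position"])@Rm).round(4))
g=cv2.cvtColor(cv2.imread("pics/pw.png"),cv2.COLOR_BGR2HSV)
for r in arm.regions_of("wrist","plate")[:2]:
    k=max(cv2.findContours(r["region"].astype(np.uint8),0,1)[0],key=cv2.contourArea)
    q=cv2.minAreaRect(np.array([atz(w,x[0],.084)[:2]*1000 for x in k],np.float32));print(round(r["conf"],2),np.round(q[0],1),np.round(q[1],1),round(q[2],1))
# dark holes
v=(g[:,:,2]<45).astype(np.uint8);v[240:]=0
n,l,st,ce=cv2.connectedComponentsWithStats(v)
for i in range(1,n):
    if 30<st[i,4]<900: p=atz(w,ce[i],.084);print("blob",ce[i].round(1),st[i,4],((p-s["position"])@Rm).round(4))
E
```

```text
pc 0.6 [ 0.4982 -0.3216  0.068 ] [0.0745 0.0007 0.114 ]
pc 0.58 [ 0.4962 -0.321   0.068 ] [0.073  0.0019 0.114 ]
0.78 [ 497.8 -319.4] [42.6 60.1] 34.0
```

Call:
{"name": "move_arm", "arguments": {"motion": [{"tx":0.04,"ty":0,"tz":0,"twist":0.008},{"tx":0.04,"ty":0,"tz":0.01,"twist":0},{"tx":0.03,"ty":0,"tz":0.03,"twist":0},{"tx":0,"ty":0,"tz":0.04,"twist":0},{"tx":0,"ty":0,"tz":0.026,"twist":0},{"tx":0,"ty":0,"tz":0,"twist":0},{"tx":0,"ty":0,"tz":0,"twist":0}]}}

```text
clock: 15.85
position: [0.5175, -0.3509, 0.0756]
ee_rot: [2.772, -1.478, -0.001]
force: [-0.1, 0.1, 0.3]
width: 0.55
gripper_force: 0.0
```

Call:
{"name": "move_arm", "arguments": {"motion": [{"tx":0,"ty":0,"tz":0,"twist":0},{"tx":0,"ty":0,"tz":0,"twist":0},{"tx":0,"ty":0,"tz":0,"twist":0},{"tx":0,"ty":0,"tz":0,"twist":0}], "gripper": 1, "squeeze": 40}}

```text
clock: 16.25
position: [0.5193, -0.3517, 0.0774]
ee_rot: [2.772, -1.477, 0.008]
force: [4.1, -4.8, -2.4]
width: 0.365
gripper_force: 44.9
```

Call:
{"name": "move_arm", "arguments": {"motion": [{"tx":0,"ty":0,"tz":0,"twist":0},{"tx":0,"ty":0,"tz":0,"twist":0},{"tx":-0.004,"ty":0,"tz":0,"twist":0},{"tx":0,"ty":0,"tz":0,"twist":0}], "gripper": -0.1}}

```text
clock: 16.65
position: [0.515, -0.3459, 0.0762]
ee_rot: [-2.772, 1.477, 0.0]
force: [0.3, 0.0, 0.7]
width: 0.546
gripper_force: 0.0
```

Call:
{"name": "move_arm", "arguments": {"motion": [{"tx":0,"ty":0,"tz":0,"twist":0},{"tx":0,"ty":0,"tz":0,"twist":0},{"tx":0,"ty":0,"tz":0,"twist":0}], "gripper": 1, "squeeze": 40}}

```text
clock: 16.95
position: [0.5156, -0.3463, 0.0759]
ee_rot: [-2.772, 1.477, -0.0]
force: [-0.0, 1.5, 2.0]
width: 0.441
gripper_force: 40.0
```

Call:
{"name": "move_arm", "arguments": {"motion": [{"tx":0.001,"ty":0,"tz":-0.01,"twist":0},{"tx":0,"ty":0,"tz":0.005,"twist":0}]}}

```text
clock: 17.15
position: [0.5155, -0.3487, 0.0809]
ee_rot: [2.771, -1.477, 0.001]
force: [4.4, -8.9, -9.6]
width: 0.441
gripper_force: 40.0
```

```bash
python3 lean.py|head -1;cp pics/e.png pics/e5.png; python3 foot.py pics/e5.png|head -1
```

```text
17.15 [ 0.5155 -0.3487  0.0809] 40.6 [ 4.4 -8.9 -9.6] [-1.99 -0.87  0.14]Traceback (most recent call last):
  File "foot.py", line 12, in <module>
    for f in sys.argv[1:]: print(f,foot(f))
                                   ~~~~^^^
  File "foot.py", line 9, in foot
    cc,W=cv2.findTransformECC(t,b,W,cv2.MOTION_TRANSLATION,(3,200,1e-5),None,1)
         ~~~~~~~~~~~~~~~~~~~~^^^^^^^^^^^^^^^^^^^^^^^^^^^^^^^^^^^^^^^^^^^^^^^^^^
cv2.error: OpenCV(4.12.0) /io/opencv/modules/video/src/ecc.cpp:589: error: (-7:Iterations do not converge) The algorithm stopped before its convergence. The correlation is going to be minimized. Images may be uncorrelated or non-overlapped in function 'findTransformECC'
```

```bash
sed -i 's/\[\[1,0,u-8\],\[0,1,v-7\]\]/[[1,0,u-8+2],[0,1,v-7+3]]/' foot.py; python3 lean.py|head -1; python3 foot.py pics/e5.png pics/e.png|head -2
```

```text
17.3 [ 0.5159 -0.3494  0.0802] 40.5 [  2.4  -4.7 -13.1] [-0.95 -0.57  0.07]
pics/e5.png [[2.88, 4.64, 1.0], [3.49, 4.35, 1.0], [2.75, 4.35, 0.99]]
pics/e.png [[2.94, 4.98, 1.0], [3.45, 4.84, 0.99], [2.9, 4.45, 0.99]]
```

The stand is flat and the end rose about 4 mm this time. Releasing to check.

Call:
{"name": "move_arm", "arguments": {"motion": [{"tx":0,"ty":0,"tz":0,"twist":0},{"tx":0,"ty":0,"tz":0,"twist":0},{"tx":0,"ty":0,"tz":-0.04,"twist":0},{"tx":-0.03,"ty":0,"tz":-0.04,"twist":0},{"tx":-0.04,"ty":0,"tz":-0.02,"twist":0},{"tx":-0.04,"ty":0,"tz":0,"twist":0},{"tx":0,"ty":0,"tz":0,"twist":0}], "gripper": -0.1}}

```text
clock: 18.15
position: [0.4525, -0.2521, 0.182]
ee_rot: [-2.773, 1.472, 0.001]
force: [0.2, 0.1, 0.8]
width: 0.547
gripper_force: 0.0
```

```bash
python3 - <<'E'
s=open("pose.py").read()
i=s.index("s=arm.observe()")
s=s[:i].replace("(8,7),(2,3))","(8,7),G)").replace("F=[]","import sys\nG=tuple(map(float,sys.argv[1:3]))\nF=[]")+'''s=arm.observe();w=arm.calibration("wrist");save("wrist","pw.png");Rm=R.from_rotvec(s["ee_rot"]).as_matrix()
for r in arm.regions_of("wrist","plate")[:2]:
    k=max(cv2.findContours(r["region"].astype(np.uint8),0,1)[0],key=cv2.contourArea)
    q=cv2.minAreaRect(np.array([atz(w,x[0],.086)[:2]*1000 for x in k],np.float32));p=np.array([q[0][0]/1e3,q[0][1]/1e3,.086])
    print(round(r["conf"],2),np.round(q[0],1),np.round(q[1],1),round(q[2],1),"tool",((p-s["position"])@Rm).round(4))
print(s["clock"],s["position"].round(4),"tool y deg",round(np.degrees(np.arctan2(-Rm[1,1],-Rm[0,1])),1))
'''
open("pose.py","w").write(s)
E
python3 pose.py 3 5
```

```text
foot [2.98 5.42] 1.0
foot [3.53 5.2 ] 1.0
foot [2.98 4.58] 0.99
plate A [ 0.3  -1.18] rise mm 3.0 0.95
plate mid [ 0.07 -0.88] rise mm 2.3 0.99
plate B [-0.16 -0.69] rise mm 1.8 0.99
0.65 [ 498.4 -323.2] [43. 60.] 34.1 tool [0.0819 0.0019 0.096 ]
18.2 [ 0.454  -0.2543  0.182 ] tool y deg 34.0
```

The plate now leans about 2° and has risen at the big-hole end, so a quick short lift with a top-corner grip works. Now the other end, with a slightly bigger lift.

Call:
{"name": "move_arm", "arguments": {"motion": [{"tx":0.048,"ty":0.002,"tz":0,"twist":0},{"tx":0,"ty":0,"tz":0.04,"twist":0},{"tx":0,"ty":0,"tz":0.04,"twist":0},{"tx":0,"ty":0,"tz":0.026,"twist":0},{"tx":0,"ty":0,"tz":0,"twist":0},{"tx":0,"ty":0,"tz":0,"twist":0}]}}

```text
clock: 18.9
position: [0.4799, -0.2983, 0.0749]
ee_rot: [2.771, -1.479, -0.0]
force: [0.2, -0.3, -0.1]
width: 0.551
gripper_force: 0.0
```

Call:
{"name": "move_arm", "arguments": {"motion": [{"tx":0,"ty":0,"tz":0,"twist":0},{"tx":0,"ty":0,"tz":0,"twist":0},{"tx":0,"ty":0,"tz":0,"twist":0},{"tx":0,"ty":0,"tz":0,"twist":0}], "gripper": 1, "squeeze": 40}}

```text
clock: 19.3
position: [0.481, -0.2981, 0.0763]
ee_rot: [-2.772, 1.477, -0.006]
force: [0.5, -0.5, 7.6]
width: 0.442
gripper_force: 40.0
```

Call:
{"name": "move_arm", "arguments": {"motion": [{"tx":0,"ty":0,"tz":-0.013,"twist":0},{"tx":0,"ty":0,"tz":0.004,"twist":0}]}}

```text
clock: 19.5
position: [0.4773, -0.2949, 0.0841]
ee_rot: [-2.771, 1.476, 0.009]
force: [-8.5, 10.0, 19.3]
width: 0.444
gripper_force: 40.0
```

```bash
python3 lean.py|head -1; sed -i 's/u-8+2\]/u-8+2.5]/;s/v-7+3\]/v-7+4.5]/' foot.py; python3 foot.py pics/e.png|head -1
```

```text
19.5 [ 0.4773 -0.2949  0.0841] 40.8 [-8.5 10.  19.3] [ 2.46  2.06 -0.05]
pics/e.png [[-0.43, 2.82, 1.0], [-0.3, 2.51, 1.0], [-0.8, 2.63, 1.0]]
```

Call:
{"name": "move_arm", "arguments": {"motion": [{"tx":0,"ty":0,"tz":0,"twist":0},{"tx":0,"ty":0,"tz":0,"twist":0},{"tx":0,"ty":0,"tz":-0.02,"twist":0},{"tx":0,"ty":0,"tz":-0.04,"twist":0},{"tx":-0.045,"ty":0,"tz":-0.03,"twist":0},{"tx":0,"ty":0,"tz":0,"twist":0},{"tx":0,"ty":0,"tz":0,"twist":0}], "gripper": -0.1}}

```text
clock: 20.35
position: [0.4571, -0.2626, 0.1727]
ee_rot: [-2.773, 1.476, -0.005]
force: [0.0, -0.1, 0.4]
width: 0.551
gripper_force: 0.0
```

```bash
python3 pose.py -0.5 2.6
```

```text
foot [-0.43  2.83] 1.0
foot [-0.3   2.51] 1.0
foot [-0.8   2.65] 1.0
plate A [ 1.43 -0.12] rise mm 0.3 0.91
plate mid [ 1.3  -0.82] rise mm 2.1 0.97
plate B [ 1.19 -1.23] rise mm 3.1 0.97
0.83 [ 493.7 -319.5] [43.  59.5] 34.0 tool [0.0673 0.001  0.086 ]
20.4 [ 0.4568 -0.263   0.1719] tool y deg 33.9
```

The small-hole end is now up by about 5°, and the stand is flat and has slid back to about 7 mm from where it started. Now the big-hole end again.

Call:
{"name": "move_arm", "arguments": {"motion": [{"tx":0.05,"ty":0.001,"tz":0,"twist":0},{"tx":0.05,"ty":0,"tz":0.01,"twist":0},{"tx":0,"ty":0,"tz":0.04,"twist":0},{"tx":0,"ty":0,"tz":0.03,"twist":0},{"tx":0,"ty":0,"tz":0.015,"twist":0},{"tx":0,"ty":0,"tz":0,"twist":0},{"tx":0,"ty":0,"tz":0,"twist":0}]}}

```text
clock: 21.2
position: [0.5111, -0.3458, 0.0772]
ee_rot: [2.772, -1.478, 0.0]
force: [-1.0, -0.3, 0.3]
width: 0.554
gripper_force: 0.0
```

Call:
{"name": "move_arm", "arguments": {"motion": [{"tx":0,"ty":0,"tz":0,"twist":0},{"tx":0,"ty":0,"tz":0,"twist":0},{"tx":0,"ty":0,"tz":0,"twist":0},{"tx":0,"ty":0,"tz":0,"twist":0}], "gripper": 1, "squeeze": 40}}

```text
clock: 21.6
position: [0.5117, -0.3462, 0.0782]
ee_rot: [2.772, -1.478, 0.005]
force: [0.6, 0.4, 6.3]
width: 0.443
gripper_force: 40.0
```

Call:
{"name": "move_arm", "arguments": {"motion": [{"tx":0,"ty":0,"tz":-0.013,"twist":0},{"tx":0,"ty":0,"tz":0.003,"twist":0},{"tx":0,"ty":0,"tz":0,"twist":0}]}}

```text
clock: 21.9
position: [0.5106, -0.3463, 0.0866]
ee_rot: [2.771, -1.478, 0.001]
force: [0.4, -3.6, -8.5]
width: 0.444
gripper_force: 40.0
```

Call:
{"name": "move_arm", "arguments": {"motion": [{"tx":0,"ty":0,"tz":0,"twist":0},{"tx":0,"ty":0,"tz":0,"twist":0},{"tx":0,"ty":0,"tz":-0.02,"twist":0},{"tx":0,"ty":0,"tz":-0.04,"twist":0},{"tx":-0.03,"ty":0,"tz":-0.03,"twist":0},{"tx":-0.04,"ty":0,"tz":0,"twist":0},{"tx":-0.03,"ty":0,"tz":0,"twist":0},{"tx":0,"ty":0,"tz":0,"twist":0}], "gripper": -0.1}}

```text
clock: 22.7
position: [0.4537, -0.2588, 0.1776]
ee_rot: [-2.773, 1.472, 0.001]
force: [-1.0, -0.4, -0.3]
width: 0.553
gripper_force: 0.0
```

```bash
python3 pose.py 1 4
```

```text
foot [-0.18  4.41] 1.0
foot [0.35 4.23] 1.0
foot [-0.07  3.81] 1.0
plate A [nan nan] rise mm nan 0
plate mid [nan nan] rise mm nan 0
plate B [nan nan] rise mm nan 0
0.59 [ 492.2 -320.2] [43.2 60.9] 34.6 tool [0.0699 0.0025 0.0917]
22.75 [ 0.455  -0.2609  0.1777] tool y deg 34.0
```

```bash
python3 - <<'E'
s=open("pose.py").read()
s=s.replace("d,cc=ecc(C0+u*t+[0,0,.084],(7,6),F)","d,cc=max((ecc(C0+u*t+[0,0,.084],(7,6),F+[gx,-g]) for g in(0,1.5,3,4.5) for gx in(-1,1)),key=lambda r:r[1])")
s=s.replace("im=save(\"side\",\"p.png\")","im=cv2.imread('pics/p.png')[:,:,::-1].copy() if len(sys.argv)>3 else save('side','p.png')").replace("from h import *","from h import *\nimport sys",1)
open("pose.py","w").write(s)
E
python3 pose.py 0 4 old
```

```text
foot [-0.18  4.4 ] 1.0
foot [0.35 4.23] 1.0
foot [-0.06  3.81] 1.0
plate A [ 0.02 -4.03] rise mm 10.3 0.84
plate mid [-0.07 -3.75] rise mm 9.6 0.94
plate B [-0.19 -3.39] rise mm 8.6 0.99
0.67 [ 492.6 -319.9] [44.  61.8] 33.2 tool [0.0676 0.0014 0.0916]
22.85 [ 0.4559 -0.263   0.1774] tool y deg 33.9
```

The plate is up about 8 mm and leans big-hole end up. With one grip on the small-hole end I can push it down, lift it, then push it down again, which rocks the plate both ways.

Call:
{"name": "move_arm", "arguments": {"motion": [{"tx":0.035,"ty":0.001,"tz":0,"twist":0},{"tx":0,"ty":0,"tz":0.04,"twist":0},{"tx":0,"ty":0,"tz":0.035,"twist":0},{"tx":0,"ty":0,"tz":0.022,"twist":0},{"tx":0,"ty":0,"tz":0,"twist":0},{"tx":0,"ty":0,"tz":0,"twist":0}]}}

```text
clock: 23.55
position: [0.4739, -0.2928, 0.0798]
ee_rot: [2.771, -1.478, -0.001]
force: [0.5, 1.1, 0.5]
width: 0.55
gripper_force: 0.0
```

Call:
{"name": "move_arm", "arguments": {"motion": [{"tx":0,"ty":0,"tz":0,"twist":0},{"tx":0,"ty":0,"tz":0,"twist":0},{"tx":0,"ty":0,"tz":0,"twist":0},{"tx":0,"ty":0,"tz":0,"twist":0}], "gripper": 1, "squeeze": 45}}

```text
clock: 23.95
position: [0.4745, -0.2928, 0.0809]
ee_rot: [2.772, -1.478, 0.004]
force: [-1.1, -1.0, 7.7]
width: 0.435
gripper_force: 45.0
```

Call:
{"name": "move_arm", "arguments": {"motion": [{"tx":0,"ty":0,"tz":0.003,"twist":0},{"tx":0,"ty":0,"tz":0.003,"twist":0},{"tx":0,"ty":0,"tz":0,"twist":0}]}}

```text
clock: 24.25
position: [0.4736, -0.2914, 0.0746]
ee_rot: [-2.772, 1.477, 0.0]
force: [-3.6, 3.9, 10.9]
width: 0.437
gripper_force: 45.0
```

```bash
python3 pose.py 0 4 | head -6; python3 -c "
from h import *
s=arm.observe();print(s['force'],s['ft_torque'],s['position'])"
```

```text
foot [-0.13  4.4 ] 1.0
foot [0.31 4.25] 0.96
foot [-0.06  3.84] 1.0
plate A [-0.68 -4.41] rise mm 11.2 0.86
plate mid [-0.8  -3.05] rise mm 7.8 0.76
plate B [-1.57 -2.  ] rise mm 5.1 0.7
[-3.92432749  3.14381187 11.39937641] [ 0.6882669   0.72026536 -0.01965356] [ 0.47367073 -0.29137088  0.07466448]
```

The big-hole end is clearly up, about 10°, and the stand hasn't moved. Now lift the small-hole end.

Call:
{"name": "move_arm", "arguments": {"motion": [{"tx":0,"ty":0,"tz":-0.016,"twist":0},{"tx":0,"ty":0,"tz":0.002,"twist":0},{"tx":0,"ty":0,"tz":0,"twist":0}]}}

```text
clock: 24.7
position: [0.4729, -0.2908, 0.0886]
ee_rot: [-2.772, 1.477, 0.003]
force: [-7.0, 6.6, 17.9]
width: 0.44
gripper_force: 45.1
```

```bash
python3 pose.py 0 3 | head -6; python3 -c "
from h import *
s=arm.observe();print(s['force'],s['ft_torque'],s['position'])"
```

```text
foot [-2.96  1.81] 1.0
foot [-2.76  1.57] 0.99
foot [-2.91  1.69] 0.99
plate A [ 2.22 -2.37] rise mm 6.0 0.94
plate mid [ 2.43 -3.31] rise mm 8.4 0.84
plate B [ 1.97 -3.87] rise mm 9.9 0.78
[-6.97925736  6.59390513 18.2578647 ] [ 1.49346598  1.88921808 -0.09088923] [ 0.4729596  -0.29078433  0.08870187]
```

The small-hole end is up by about 7°. Pushing it down again for another lean the other way, so the order holds whichever end is +y.

Call:
{"name": "move_arm", "arguments": {"motion": [{"tx":0,"ty":0,"tz":0.004,"twist":0},{"tx":0,"ty":0,"tz":0.005,"twist":0},{"tx":0,"ty":0,"tz":0.003,"twist":0},{"tx":0,"ty":0,"tz":0,"twist":0}]}}

```text
clock: 25.25
position: [0.478, -0.2912, 0.0814]
ee_rot: [-2.771, 1.472, -0.013]
force: [-7.7, 13.4, 58.0]
width: 0.455
gripper_force: 48.0
```

```bash
python3 pose.py -2.9 1.7 | head -6; python3 -c "
from h import *
s=arm.observe();print(s['force'],s['ft_torque'],s['position'])"
```

```text
foot [-2.96  1.79] 1.0
foot [-2.75  1.56] 0.99
foot [-2.91  1.68] 0.99
plate A [ 3.22 -1.7 ] rise mm 4.3 0.93
plate mid [ 4.19 -2.5 ] rise mm 6.4 0.81
plate B [nan nan] rise mm nan 0
[-7.90244685 14.24895305 59.30265863] [2.73142435 2.09175511 0.29589095] [ 0.47806501 -0.29120638  0.08142938]
```

It's jammed: 58 N, with no lean. I'll undo that and look.

Call:
{"name": "move_arm", "arguments": {"motion": [{"tx":0,"ty":0,"tz":-0.005,"twist":0},{"tx":0,"ty":0,"tz":-0.004,"twist":0},{"tx":0,"ty":0,"tz":0,"twist":0}]}}

```text
clock: 25.7
position: [0.4763, -0.292, 0.0855]
ee_rot: [-2.772, 1.475, -0.008]
force: [6.9, 0.8, -7.6]
width: 0.448
gripper_force: 43.5
```

```bash
python3 pose.py -2.9 1.7 | head -6; python3 -c "
from h import *
s=arm.observe();print(s['force'],s['ft_torque'],s['position'],s['width']*92)
save('scene','q.png');a=cv2.imread('pics/q.png')[235:315,110:210];b=cv2.imread('pics/p.png')[320:420,280:400];w=save('wrist','qw.png')[200:440,180:460,::-1]
r=lambda i,f:cv2.resize(i,None,fx=f,fy=f,interpolation=2)
L=cv2.vconcat([cv2.resize(a,(350,280)),cv2.resize(b,(350,292))]);cv2.imwrite('pics/m.png',cv2.hconcat([L,cv2.resize(w,(440,572))]))"
```

```text
foot [-5.07  1.63] 1.0
foot [-4.35  1.93] 0.99
foot [-4.09  1.19] 0.99
plate A [ 4.03 -1.2 ] rise mm 3.1 0.92
plate mid [ 4.95 -2.57] rise mm 6.6 0.79
plate B [nan nan] rise mm nan 0
[ 6.18468422 -0.14417925 -6.95451153] [ 0.34611152 -1.53221891  0.08662256] [ 0.47615583 -0.29169032  0.08495506] 41.53807934228026
```

View pics/m.png

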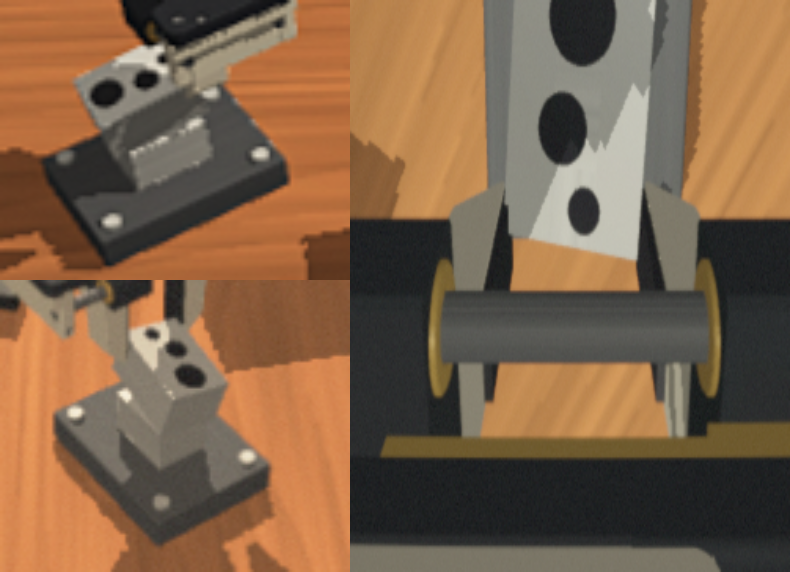

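The small-hole end has come off its pin: it is up, the plate is turned a few degrees, and its other end is still on the pin. All the leans are done, so I'll let go, measure, and grip it in the middle.

Call:
{"name": "move_arm", "arguments": {"motion": [{"tx":0,"ty":0,"tz":0,"twist":0},{"tx":0,"ty":0,"tz":0,"twist":0},{"tx":0,"ty":0,"tz":-0.03,"twist":0},{"tx":-0.01,"ty":0,"tz":-0.04,"twist":0},{"tx":-0.03,"ty":0,"tz":-0.03,"twist":0},{"tx":0,"ty":0,"tz":0,"twist":0},{"tx":0,"ty":0,"tz":0,"twist":0}], "gripper": -0.1}}

```text
clock: 26.65
position: [0.4515, -0.2588, 0.1853]
ee_rot: [-2.773, 1.477, -0.003]
force: [1.2, 0.3, -0.5]
width: 0.55
gripper_force: 0.0
```

```bash
python3 pose.py -4.5 1.6; python3 - <<'E'
from h import *
w=arm.calibration("wrist");s=arm.observe();Rm=R.from_rotvec(s["ee_rot"]).as_matrix()
r=arm.regions_of("wrist","plate")[0];k=max(cv2.findContours(r["region"].astype(np.uint8),0,1)[0],key=cv2.contourArea)
e=cv2.approxPolyDP(cv2.convexHull(k),4,True)[:,0];print(e.tolist(),[((atz(w,p,.095)-s["position"])@Rm)[:2].round(4).tolist() for p in e])
E
```

```text
foot [-5.04  1.64] 1.0
foot [-4.35  1.95] 0.99
foot [-4.08  1.21] 0.99
plate A [ 4.16 -1.48] rise mm 3.8 0.93
plate mid [nan nan] rise mm nan 0
plate B [nan nan] rise mm nan 0
0.65 [ 491.7 -317. ] [46.4 61.8] 31.1 tool [ 0.0707 -0.0013  0.0984]
26.7 [ 0.4512 -0.259   0.1844] tool y deg 33.9
[[295, 105], [353, 109], [347, 191], [290, 186]] [[0.1005, -0.019], [0.098, 0.0212], [0.0409, 0.0182], [0.0445, -0.0239]]
```

Call:
{"name": "move_arm", "arguments": {"motion": [{"tx":0.035,"ty":-0.001,"tz":0,"twist":0},{"tx":0.036,"ty":0,"tz":0,"twist":0.044},{"tx":0,"ty":0,"tz":0.04,"twist":0},{"tx":0,"ty":0,"tz":0.04,"twist":0},{"tx":0,"ty":0,"tz":0.036,"twist":0},{"tx":0,"ty":0,"tz":0,"twist":0},{"tx":0,"ty":0,"tz":0,"twist":0}], "gripper": -0.3}}

```text
clock: 27.55
position: [0.4913, -0.3175, 0.0682]
ee_rot: [2.719, -1.573, -0.003]
force: [0.9, -0.9, 0.7]
width: 0.647
gripper_force: 0.0
```

Call:
{"name": "move_arm", "arguments": {"motion": [{"tx":0,"ty":0,"tz":0,"twist":0},{"tx":0,"ty":0,"tz":0,"twist":0},{"tx":0,"ty":0,"tz":0,"twist":0},{"tx":0,"ty":0,"tz":0,"twist":0},{"tx":0,"ty":0,"tz":0,"twist":0}], "gripper": 1, "squeeze": 60}}

```text
clock: 28.05
position: [0.4928, -0.3179, 0.0704]
ee_rot: [-2.72, 1.573, -0.005]
force: [-2.0, 0.3, 8.0]
width: 0.472
gripper_force: 58.6
```

Call:
{"name": "move_arm", "arguments": {"motion": [{"tx":0,"ty":0,"tz":-0.007,"twist":0},{"tx":0,"ty":0,"tz":0,"twist":0}]}}

```text
clock: 28.25
position: [0.4913, -0.3171, 0.0756]
ee_rot: [2.719, -1.572, -0.001]
force: [2.5, -3.9, -15.7]
width: 0.47
gripper_force: 57.7
```

```bash
python3 pose.py -4.5 1.6|head -4; python3 -c "
from h import *
s=arm.observe();print(s['force'],s['ft_torque'],s['position'],s['width']*92)"
```

```text
foot [-5.1   1.23] 1.0
foot [-4.33  1.47] 0.99
foot [-4.08  1.11] 0.99
plate A [ 4.28 -3.71] rise mm 9.5 0.88
[  1.38800934  -3.82224085 -15.27269319] [-0.62525026 -0.4164179  -0.00830799] [ 0.49160513 -0.31739087  0.07516823] 43.30970913539288
```

The plate rises and the stand stays down. Continuing up.

Call:
{"name": "move_arm", "arguments": {"motion": [{"tx":0,"ty":0,"tz":-0.006,"twist":0},{"tx":0,"ty":0,"tz":0,"twist":0}]}}

```text
clock: 28.6
position: [0.4924, -0.3171, 0.0828]
ee_rot: [-2.719, 1.572, -0.002]
force: [0.2, -0.5, -4.2]
width: 0.468
gripper_force: 58.5
```

```bash
python3 pose.py -4.5 1.6|head -4; python3 -c "
from h import *
s=arm.observe();print(s['force'],s['ft_torque'],s['position'],s['width']*92)"
```

```text
foot [-5.32  1.79] 0.99
foot [-4.56  2.11] 0.99
foot [-4.21  1.23] 0.99
plate A [nan nan] rise mm nan 0
[ 0.27052291  0.24651107 -5.56316358] [0.04559826 0.05066801 0.01834006] [ 0.49210935 -0.31718975  0.08224526] 42.820689526108936
```

The plate is free, with only its own weight on the wrist. Carrying it to the tank.

Call:
{"name": "move_arm", "arguments": {"motion": [{"tx":0,"ty":0,"tz":-0.02,"twist":0},{"tx":0,"ty":0,"tz":-0.04,"twist":0},{"tx":0,"ty":0,"tz":-0.04,"twist":0},{"tx":-0.024,"ty":-0.027,"tz":-0.02,"twist":0},{"tx":-0.027,"ty":-0.031,"tz":0,"twist":0},{"tx":-0.027,"ty":-0.031,"tz":0,"twist":0},{"tx":-0.027,"ty":-0.031,"tz":0,"twist":0},{"tx":-0.027,"ty":-0.031,"tz":0,"twist":0},{"tx":-0.027,"ty":-0.031,"tz":0,"twist":0},{"tx":-0.027,"ty":-0.031,"tz":0,"twist":0},{"tx":-0.027,"ty":-0.031,"tz":0,"twist":0}]}}

```text
clock: 29.85
position: [0.5971, -0.0093, 0.2019]
ee_rot: [-2.72, 1.573, -0.0]
force: [0.6, -1.2, -4.2]
width: 0.469
gripper_force: 58.5
```

Call:
{"name": "move_arm", "arguments": {"motion": [{"tx":0,"ty":0,"tz":0,"twist":0.07},{"tx":0,"ty":0,"tz":0,"twist":0.07},{"tx":0,"ty":0,"tz":0,"twist":0.07},{"tx":0,"ty":0,"tz":0,"twist":0},{"tx":0,"ty":0,"tz":0,"twist":0}]}}

```text
clock: 30.35
position: [0.5965, -0.0096, 0.2009]
ee_rot: [2.438, -1.979, -0.002]
force: [-0.8, 0.4, -4.8]
width: 0.463
gripper_force: 58.5
```

```bash
python3 - <<'E'
from h import *
s=arm.observe();Rm=R.from_rotvec(s["ee_rot"]).as_matrix();print(s["clock"],s["position"],s["width"]*92,s["force"].round(1),Rm[:2,:2].round(3).tolist())
arm.get_image("scene");arm.get_image("side")
A=[];B=[]
for n in("scene","side"):
    c=arm.calibration(n)
    for q in("cleaner","plate_c"):
        r=arm.place_of(n,q)
        for x in r[:1]: print(n,q,round(x["conf"],2),px(x["point"]).round(),atz(c,px(x["point"]),0 if q=="cleaner" else s["position"][2]+.012).round(4))
E
```

```text
30.35 [ 0.59651833 -0.00959849  0.2009238 ] 42.576752898882575 [-0.8  0.4 -4.8] [[0.205, -0.979], [-0.979, -0.205]]
scene cleaner 0.61 [306. 318.] [ 0.59  -0.001  0.   ]
scene plate_c 0.64 [305. 246.] [ 0.6104 -0.0014  0.2129]
side plate_c 0.84 [379. 213.] [ 0.5972 -0.0173  0.2129]
```

Call:
{"name": "move_arm", "arguments": {"motion": [{"tx":0,"ty":0,"tz":0.04,"twist":0},{"tx":0,"ty":0,"tz":0.04,"twist":0},{"tx":0,"ty":0,"tz":0.02,"twist":0},{"tx":0,"ty":0,"tz":0.01,"twist":0},{"tx":0,"ty":0,"tz":0,"twist":0},{"tx":0,"ty":0,"tz":0,"twist":0}]}}

```text
clock: 31.25
position: [0.5976, -0.0114, 0.0923]
ee_rot: [-2.433, 1.986, -0.0]
force: [0.1, -0.2, -4.0]
width: 0.464
gripper_force: 58.5
```

Call:
{"name": "move_arm", "arguments": {"motion": [{"tx":0,"ty":0,"tz":0.004,"twist":0},{"tx":0,"ty":0,"tz":0,"twist":0}]}}

```text
clock: 31.45
position: [0.5971, -0.0109, 0.0879]
ee_rot: [-2.434, 1.986, 0.0]
force: [0.2, -0.5, -5.5]
width: 0.466
gripper_force: 58.5
```

Call:
{"name": "move_arm", "arguments": {"motion": [{"tx":0,"ty":0,"tz":0.003,"twist":0},{"tx":0,"ty":0,"tz":0.002,"twist":0},{"tx":0,"ty":0,"tz":0,"twist":0}]}}

```text
clock: 31.75
position: [0.597, -0.0096, 0.0835]
ee_rot: [-2.434, 1.984, 0.003]
force: [-5.2, 4.8, 11.9]
width: 0.465
gripper_force: 58.9
```

It touches. Easing the grip so the plate settles level, then opening.

Call:
{"name": "move_arm", "arguments": {"motion": [{"tx":0,"ty":0,"tz":0,"twist":0},{"tx":0,"ty":0,"tz":0.002,"twist":0},{"tx":0,"ty":0,"tz":0.001,"twist":0},{"tx":0,"ty":0,"tz":0,"twist":0}], "squeeze": 8}}

```text
clock: 32.15
position: [0.5971, -0.011, 0.08]
ee_rot: [-2.434, 1.986, 0.001]
force: [-2.8, 1.8, 7.7]
width: 0.456
gripper_force: 8.0
```

Call:
{"name": "move_arm", "arguments": {"motion": [{"tx":0,"ty":0,"tz":0,"twist":0},{"tx":0,"ty":0,"tz":0,"twist":0},{"tx":0,"ty":0,"tz":0,"twist":0},{"tx":0,"ty":0,"tz":-0.02,"twist":0},{"tx":0,"ty":0,"tz":-0.04,"twist":0},{"tx":0,"ty":0,"tz":-0.05,"twist":0},{"tx":-0.03,"ty":0,"tz":-0.03,"twist":0},{"tx":-0.04,"ty":0,"tz":0,"twist":0},{"tx":0,"ty":0,"tz":0,"twist":0}], "gripper": -0.25}}

```text
clock: 33.05
position: [0.5823, 0.0674, 0.2191]
ee_rot: [-2.446, 1.969, 0.005]
force: [0.1, 0.8, -1.6]
width: 0.624
gripper_force: 0.0
```

```bash
python3 - <<'E'
from h import *
s=arm.observe();Rm=R.from_rotvec(s["ee_rot"]).as_matrix();print(s["clock"],s["position"],s["force"].round(1))
w=arm.calibration("wrist");save("wrist","f.png")
for r in arm.place_of("wrist","plate_c")[:2]: print("pc",round(r["conf"],2),atz(w,px(r["point"]),.086).round(4))
for q,z in(("plate",.102),("cleaner",.115)):
  for r in arm.regions_of("wrist",q)[:2]:
    k=max(cv2.findContours(r["region"].astype(np.uint8),0,1)[0],key=cv2.contourArea)
    t=cv2.minAreaRect(np.array([atz(w,x[0],z)[:2]*1000 for x in k],np.float32));print(q,round(r["conf"],2),np.round(t[0],1),np.round(t[1],1),round(t[2],1))
    e=cv2.approxPolyDP(cv2.convexHull(k),4,True)[:,0];print(e.tolist())
A=[]
for n in("scene","side"):
    arm.get_image(n);c=arm.calibration(n)
    r=arm.place_of(n,"plate_c");print(n,[(round(x["conf"],2),atz(c,px(x["point"]),.086).round(3).tolist()) for x in r[:2]])
    r=arm.place_of(n,"lid_knob");print(n,[(round(x["conf"],2),atz(c,px(x["point"]),.046).round(3).tolist()) for x in r[:3]])
    r=arm.place_of(n,"cutter");print(n,[(round(x["conf"],2),atz(c,px(x["point"]),0).round(3).tolist()) for x in r[:2]])
E
```

```text
33.05 [0.58234703 0.0673602  0.21906113] [ 0.1  0.8 -1.6]
pc 0.71 [ 0.5954 -0.0098  0.086 ]
pc 0.65 [ 0.5948 -0.0108  0.086 ]
plate 0.89 [596.3  -8.9] [42.3 59.6] 11.9
[[352, 100], [350, 177], [301, 176], [299, 100]]
cleaner 0.82 [597.9  -2.8] [181.  161.4] 11.4
[[195, 28], [449, 32], [428, 247], [212, 245]]
scene [(0.84, [0.606, -0.008, 0.086]), (0.76, [0.595, -0.014, 0.086])]
scene [(0.97, [0.248, 0.27, 0.046]), (0.93, [0.252, -0.288, 0.046]), (0.84, [0.523, 0.302, 0.046])]
scene [(0.73, [0.488, -0.312, 0.0])]
side [(0.77, [0.592, -0.042, 0.086]), (0.59, [0.603, -0.008, 0.086])]
side [(0.94, [0.237, -0.308, 0.046]), (0.9, [0.506, 0.309, 0.046]), (0.77, [0.228, 0.257, 0.046])]
side [(0.91, [0.482, -0.31, 0.0])]
```

The plate's top measures 42 x 60 mm at its expected height, at the tank centre, so it lies flat. The lid is on the slab and the stand about 9 mm from its start. Handing in.

```bash
python3 -c "
from cell import arm
print(arm.sign_off())"
```

```text
the job is handed in; nothing more can be done
None
```

I handed the job in at about 33 s of 67 with the lid on the middle of the slab and the die plate flat on the tank floor, but the hand-in returned no verdict; the cutter ended about 9 mm from its start, after tipping about 4° (roughly 4 mm at its middle) on the first lift, and the first big-hole-end lean was only 2° by itself, so that step relies on the tip if that end is +y.

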